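# Clip the tube tray onto the bench mixer

### The job

Fit the tube tray onto the bench mixer so that blood tubes can be mixed: tilt it, tuck its leading edge under the fixed lip at the rear of the mixer's platform by feel, then swing the other edge down and press it gently until the sprung catch at the front snaps over it and the tray lies flat and fully home. Do not force the tray against the mixer, do not disturb the sample cup and the two blood tubes, and let go of the tray at the end.

Things in the scene. Friction and masses are not known exactly. Their poses are not given: they have to be found in the camera images.
- mixer: Bench mixer, fixed: white housing 196 x 150 mm, black knobs on its front face, which looks along its -x. Origin: centre of its underside; z up. Its dark steel platform (floor 58 mm up) slides along x, has stopped anywhere within 10 mm of mid-stroke, and is held firmly there by the drive; this offset is not measured. The lip, guides, stops and catch shift with it. Seated tray: grip 104 mm up.
- lip_mid (a point): Where the lip's front lower edge is with the platform at mid-stroke (fixed to the housing; mixer x = 57, z = 66 mm). Rigid lip at the platform's rear, 96 mm wide along y: underside 8 mm above the floor, 9 mm deep to the upright rear wall (x = 66). A short flare in front of it, x = 53 to 57, rises to 14 mm above the floor.
- floor_mid (a point): Middle of the pocket's floor with the platform at mid-stroke (fixed to the housing, axes as the mixer's). Side guides up to 14 mm high stand 102 mm apart, x = -35 to 35 mm, flared at the top: 3 mm play each side of the tray. Two front stops, 4.5 mm high, inner face at x = -66.5 mm: 2.5 mm play lengthwise.
- catch (a joint): Steel sprung catch, 24 mm wide, mid-front of the platform; m, 0 = closed, up to 0.009 when pushed out to the mixer's -x. Nose reaches in to x = -60.5 mm (mid-stroke), underside 6.2 and top 18 mm above the floor, steep lead-in above. A tray edge pressed down on it (about 3 to 8 N there) drives it out 3 to 6 mm; it springs back over the edge when the tray is down.
- tray_grip (a point): Centre of the grip of the white plastic tube tray (0.18 to 0.29 kg): an arch across the tray's middle, its bar 12 mm thick (tray x), 76 mm long (tray y), 18 mm high, centre 46 mm above the tray's underside, open below. The tray is a plate 130 (x) x 96 (y) x 4 mm with ribs up to 12.5 mm high inside |x| < 49 mm; same both ways round, either end may go under the lip. Starts flat on the worktop.
- tray_end_a (a point): Middle of the lower edge of the tray's +x end, 65 mm from its middle, at the underside of the plate.
- tray_end_b (a point): Middle of the lower edge of the tray's -x end, 65 mm from its middle, at the underside of the plate.
- cup_centre (a point): Centre of the lidded sample cup, 62 mm across and 67 mm high, standing behind the work: leave it alone.
- tube_purple_mid (a point): Middle of a capped blood tube, 17 mm thick, 88 mm long, lying on the worktop between tray and mixer, purple cap: leave it alone.
- tube_red_mid (a point): Middle of a second capped blood tube, 17 mm thick, 88 mm long, lying near the first, red cap: leave it alone.

How it is judged:
By the outcome, as a careful person would: the job done as asked, in the order asked, and still so for the second after the job is handed in, with the robot touching nothing.
It also fails if it takes over 51 s, if anything falls off the work surface, if the arm or the gripper's body presses on something with over 40 N, if the wrist force passes 120 N, or if a joint passes its speed limit or range.

### The arm

A 6-joint arm with a two-finger parallel gripper is mounted at the origin on a cart in front of the work surface, level with it; the furniture and walls round the work are solid. World frame = base frame: x ahead of the robot, y to its left, z up, the work surface at z = 0. Lengths are in m, angles in rad, forces in N, time in s.
With the tool pointing down it reaches from about 0.35 to 0.95 m from the base axis. Payload 17.4 kg.
Tool frame: the origin (TCP) lies between the finger pads; the fingertips stand 11 mm ahead of it and the grasp point (between the pads) lies 8 mm behind it; z points along the fingers, y is the line along which they close (so a half turn about z gives the same grasp; the last joint's range is limited). The gripper opens to 93 mm and grips with 3 to 60 N. Pads are 15 mm wide; open, the fingers measure 128 mm over their backs; the gripper's body (75 mm by 188 mm) begins 65 mm behind the grasp point.
Start: joints at [-1.186, 0.116, 1.442, -0, 1.584, -0.038], TCP at [0.277, -0.616, 0.23] pointing down, gripper open.
Joint ranges: [-2.83, 2.83], [-0.83, 2.19], [0.07, 2.5], [-1.14, 4.28], [0.01, 3], [-2.97, 2.97]. Speed limits (rad/s): [1.89, 1.89, 2.22, 3.14, 3.14, 3.14].

### API

Orientations are given as a unit quaternion [w, x, y, z].
In Python, from station import ctrl gives the robot as it stands.
- The arm moves only by the tool send_rows, never from a script. Its argument "commands" is a list of rows, each a list of 3 entries, a list of its own where there are three numbers: the shift along the world's x, y, z as a fraction of full scale, then the turn, a rotation vector about the world's x, y, z as a fraction of full scale, then the opening, from -1 (shut) to 1 (fully open). A call has exactly 10 rows; each row shifts and turns the commanded pose from where the row before left it; what a row does not reach is not made up. Full scale, the value 1, is 100 mm for a shift and pi/2 rad for a turn. A row lasts 1/12 s, in which the tool goes at most 41.7 mm and 7.16 degrees, less where a joint would pass 70% of its speed; a pose out of reach is approached as far as the arm can. A call with a number of a shift or a turn outside -1 to 1 is refused whole. A call with a gripper value outside its range is refused whole. The fingers move at their own pace and stop on an object; the grip force is fixed at half the most. Time passes only in rows, so rows that do not move let the fingers close, or fill a call up. It gives the time, the measured TCP pose, the force, the opening and the grip force at its end, in the units of the state.
- ctrl.state(): the state, without advancing time (a new reading comes with each control period).
- ctrl.snapshot(name): name is "scene" or "top" or "wrist"; returns the picture (384x512x3 uint8, red, green, blue); there is no depth.
- ctrl.camera_model(name): a dict with "intrinsics" (3x3 intrinsics, pixels), "k1" (the pictures are not rectified: a ray, as slopes to the right and down, at radius r is drawn at 1 + k1 r^2 times it, then the intrinsics apply), "rvec" (rotation vector, rad) and "tvec" (3), from world to camera coordinates, as OpenCV has them; the wrist camera has in their place "T_tool_cam" (4x4, takes a point from camera to tool coordinates, whose origin is the TCP and whose axes are the flange's). Camera axes: x right, y down, z forward; pixel columns grow to the right and rows downward; lengths in m; the calibration is good to about 2 mm. A picture is of the moment at which its call begins: read the wrist's pose just before it. camera_model takes no time and is no camera call.
- ctrl.close_job(): hands the job in; it is judged then, once.
The state is a dict: "time_s": time; "q": joint angles; "dq": joint speeds; "joint_torque": joint torques, N m; "tcp_pos": TCP position; "tool_rot": TCP orientation; "ft_force": force on the tool from outside, world axes, zero at the start; "torque": the same for the moment, N m; "gripper_width": finger opening in m; "grasp_force": force on a finger pad.
Only numpy, scipy, OpenCV 4.12 (cv2) and the standard library are available. Lean on these libraries where they do the work, as an engineer would, in place of code of your own. Each camera call takes 0.05 s, during which the arm holds its last target. There are 200 camera calls.

## Working session

There is one attempt and no reset: what is moved stays moved. The work goes in short steps, Python scripts to look and compute and a tool call to move; the robot and the scene stay as the last step left them, time stands still between calls to the robot, and variables do not carry over. Pictures are saved under pics/ and viewed, at most 10 in all, crops included, and the job is handed in when it is done.

Besides the shell and the picture viewer there is one more tool, called as name(argument=value, ...), one argument or row to a line, values as JSON. send_rows: Moves the arm, as the interface text tells. Shift numbers are shares of 100 mm and turn numbers shares of pi/2 rad, none past 1 either way. Its arguments: {"type":"object","properties":{"commands":{"type":"array"}},"required":["commands"]}

```bash
mkdir -p pics; ls; cat > h.py <<'E'
import numpy as np, cv2
from scipy.spatial.transform import Rotation as R
from station import ctrl
def snap(cam,fn):
    s=ctrl.state(); im=ctrl.snapshot(cam); cv2.imwrite('pics/'+fn,cv2.cvtColor(im,cv2.COLOR_RGB2BGR)); return s,im
def quat(s): 
    w,x,y,z=s['tool_rot']; return R.from_quat([x,y,z,w])
def cam(name,s=None):
    m=ctrl.camera_model(name); K=np.array(m['intrinsics']); 
    if name=='wrist':
        T=np.eye(4);T[:3,:3]=quat(s).as_matrix();T[:3,3]=s['tcp_pos']
        W=T@np.array(m['T_tool_cam']); Rc=W[:3,:3].T; t=-Rc@W[:3,3]
    else:
        Rc=cv2.Rodrigues(np.array(m['rvec'],float))[0]; t=np.array(m['tvec'],float).ravel()
    return K,m['k1'],Rc,t
def px2w(c,uv,z):
    K,k1,Rc,t=c; d=np.array([k1,0,0,0,0],float)
    p=cv2.undistortPoints(np.array(uv,float).reshape(-1,1,2),K,d).reshape(-1,2)
    o=-Rc.T@t; r=np.c_[p,np.ones(len(p))]@Rc
    return o+r*((np.broadcast_to(z,len(p))-o[2])/r[:,2])[:,None]
def w2px(c,P):
    K,k1,Rc,t=c
    return cv2.projectPoints(np.array(P,float).reshape(-1,1,3),cv2.Rodrigues(Rc)[0],t,K,np.array([k1,0,0,0,0],float))[0].reshape(-1,2)
E
python3 - <<'E'
from h import *
s,_=snap('top','top0.png'); snap('scene','scene0.png')
print(s)
for n in('top','scene'):
    c=cam(n); print(n,-c[2].T@c[3])
E
```

```text
pics
{'time_s': 0.0, 'q': array([-1.18577929e+00,  1.16465274e-01,  1.44227299e+00, -1.62064553e-05,
        1.58400617e+00, -3.78083149e-02]), 'dq': array([-0.00101703, -0.00126194,  0.00150908,  0.00059148,  0.00074169,
        0.00084562]), 'joint_torque': array([-4.56948810e-04, -7.21267891e+01, -6.22608304e+01,  7.79078272e-02,
        2.37768749e-02, -9.63882712e-05]), 'tcp_pos': array([ 0.27688611, -0.61537806,  0.22891434]), 'tool_rot': array([-5.65835649e-04,  9.77735312e-01,  2.09841195e-01, -1.07456661e-04]), 'ft_force': array([-0.83888082,  0.4043455 ,  0.63221094]), 'torque': array([-0.0160301 ,  0.00212912,  0.02903753]), 'grasp_force': 0.0, 'gripper_width': 0.09285004644172791}
top [0.43330688 0.00247426 0.92406821]
scene [0.23234024 0.59176081 0.562616  ]
```

View pics/top0.png

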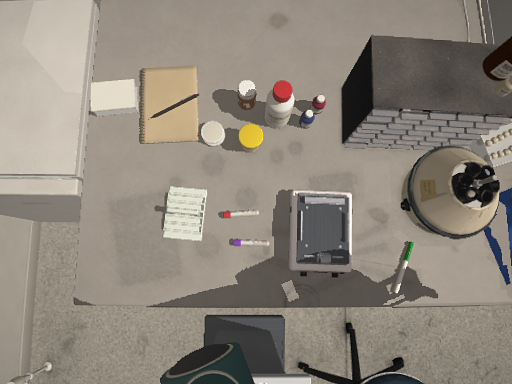

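View pics/scene0.png

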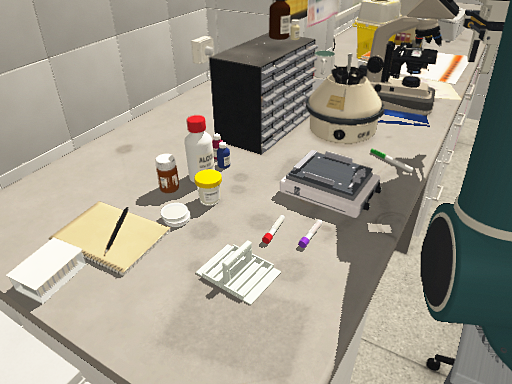

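The top view shows the tray near (185,213), with its long axis roughly vertical in the image. The mixer is at (321,231) with its knobs facing the bottom of the image, and the tubes lie between at (240,212) and (250,242). I'll enlarge both for corner picking.

```bash
python3 - <<'E'
from h import *
im=cv2.imread('pics/top0.png')
a=cv2.resize(im[180:250,155:215],None,fx=6.6,fy=6.6,interpolation=cv2.INTER_CUBIC)
b=cv2.resize(im[183:283,280:362],None,fx=4.8,fy=4.8,interpolation=cv2.INTER_CUBIC)
H=480;o=np.zeros((H,800,3),np.uint8)
o[:a.shape[0],:a.shape[1]]=a; o[:b.shape[0],400:400+b.shape[1]]=b
cv2.imwrite('pics/crop0.png',o)
c=cam('top')
print(px2w(c,[[256,192],[256,100],[350,192]],0), w2px(c,[[0,0,0]]))
E
```

```text
[[ 0.59521101 -0.02714245  0.        ]
 [ 0.84422582 -0.0260425   0.        ]
 [ 0.59772636 -0.26867009  0.        ]] [[243.09338326 442.0837783 ]]
```

View pics/crop0.png

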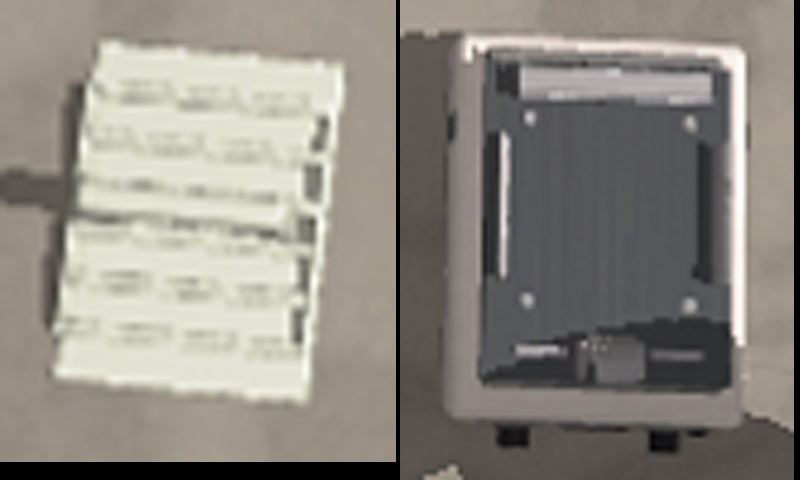

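```bash
python3 - <<'E'
from h import *
c=cam('top')
t=np.array([[102,42],[343,64],[305,402],[55,378]])/6.6+[155-.5+.5/6.6,180-.5+.5/6.6]
P=px2w(c,t,.004);print(P.round(4)); m=P.mean(0);print('tray',m, [np.linalg.norm(P[i]-P[(i+1)%4]).round(4) for i in range(4)])
ax=(P[0]+P[1]-P[2]-P[3]);print('yaw',np.degrees(np.arctan2(ax[1],ax[0])), np.degrees(np.arctan2(*(P[0]+P[3]-P[1]-P[2])[[0,1]])))
f=lambda q:np.array(q)/4.8+[280-(400/4.8)-.5+.1,183-.5+.1]
for z in(.06,.066,.072):
  P=px2w(c,f([[458,38],[748,46],[744,424],[447,420]]),z);print('house',z,P.mean(0).round(4),[np.linalg.norm(P[i]-P[(i+1)%4]).round(4) for i in range(4)])
  ax=(P[0]+P[1]-P[2]-P[3]);print('yaw',np.degrees(np.arctan2(ax[1],ax[0])),np.degrees(np.arctan2(*(P[0]+P[3]-P[1]-P[2])[[0,1]])))
n=dict(lip_fl=(520,101,.068),lip_fr=(712,104,.068),gL0=(508,133,.07),gL1=(508,277,.07),gR0=(698,140,.07),gR1=(698,282,.07),d0=(530,118,.058),d1=(690,123,.058),d2=(527,300,.058),d3=(689,305,.058),stopL=(540,351,.0625),stopR=(677,355,.0625),catch=(612,338,.07))
for k,(u,v,z) in n.items(): print(k,px2w(c,f([[u,v]]),z)[0].round(4))
im=cv2.imread('pics/top0.png')
for u,v in((222,214),(259,211),(232,242),(270,242)):print(px2w(c,[[u,v]],.009)[0].round(3))
E
```

```text
[[0.6079 0.1912 0.004 ]
 [0.6002 0.0983 0.004 ]
 [0.4712 0.1092 0.004 ]
 [0.4792 0.2035 0.004 ]]
tray [0.53963045 0.15054859 0.004     ] [np.float64(0.0932), np.float64(0.1295), np.float64(0.0946), np.float64(0.1293)]
yaw -5.1562493184362195 4.7757525499761115
house 0.06 [ 0.4948 -0.1794  0.06  ] [np.float64(0.1458), np.float64(0.186), np.float64(0.1444), np.float64(0.1868)]
yaw -2.413893838522634 0.8219496657858013
house 0.066 [ 0.4944 -0.1781  0.066 ] [np.float64(0.1448), np.float64(0.1847), np.float64(0.1434), np.float64(0.1855)]
yaw -2.4138938385226325 0.8219496657858014
house 0.072 [ 0.4939 -0.1768  0.072 ] [np.float64(0.1437), np.float64(0.1834), np.float64(0.1424), np.float64(0.1842)]
yaw -2.4138938385226303 0.8219496657857904
lip_fl [ 0.5567 -0.1395  0.068 ]
lip_fr [ 0.556  -0.2347  0.068 ]
gL0 [ 0.5406 -0.1331  0.07  ]
gL1 [ 0.4707 -0.132   0.07  ]
gR0 [ 0.5379 -0.2266  0.07  ]
gR1 [ 0.4688 -0.2244  0.07  ]
d0 [ 0.5496 -0.146   0.058 ]
d1 [ 0.5478 -0.226   0.058 ]
d2 [ 0.4601 -0.1431  0.058 ]
d3 [ 0.4581 -0.2228  0.058 ]
stopL [ 0.4355 -0.1483  0.0625]
stopR [ 0.4338 -0.2151  0.0625]
catch [ 0.4418 -0.1819  0.07  ]
[0.537 0.058 0.009]
[ 0.546 -0.035  0.009]
[0.468 0.032 0.009]
[ 0.469 -0.062  0.009]
```

Estimates so far:
- **Tray:** centre about (0.540, 0.150), yaw -5°. Measured size is 129 x 94 mm, which matches the given size.
- **Platform:** centre about (0.504, -0.183), yaw about -1.5°.

I'll move over the mixer first and look from the wrist camera on the way.

send_rows(
  commands=[
    [[0.14, 0.385, 0], [0, 0, 0.0675], 0],
    [[0.14, 0.385, 0], [0, 0, 0.0675], 0],
    [[0.14, 0.385, 0], [0, 0, 0.0675], 0],
    [[0.14, 0.385, 0], [0, 0, 0.0675], 0],
    [[0.14, 0.385, 0], [0, 0, 0.0675], 0],
    [[0.14, 0.385, 0], [0, 0, 0.0675], 0],
    [[0.14, 0.385, 0], [0, 0, 0.0675], 0],
    [[0.14, 0.385, 0], [0, 0, 0.0675], 0],
    [[0.14, 0.385, 0], [0, 0, 0.0675], 0],
    [[0.14, 0.385, 0], [0, 0, 0.0675], 0],
  ],
)

```text
time_s: 0.93
tcp_pos: [0.417, -0.2286, 0.2295]
tool_rot: [0.0, 0.736, 0.677, 0.0]
ft_force: [1.2, 0.2, -0.2]
gripper_width: 0.0466
grasp_force: 0.0
```

```bash
python3 - <<'E'
from h import *
s,_=snap('wrist','w1.png'); print(s['tcp_pos'],s['tool_rot'],quat(s).as_matrix().round(3),s['time_s'],s['q'].round(3)); np.save('s1.npy',s,allow_pickle=True)
print(ctrl.camera_model('wrist'))
c=cam('wrist',s);print(w2px(c,[[.504,-.183,.058],[.56,-.184,.066],[.54,.15,.046]]))
E
```

```text
[ 0.41696192 -0.22863637  0.22953873] [5.37675117e-05 7.35775574e-01 6.77225444e-01 1.38044189e-05] [[ 0.083  0.997  0.   ]
 [ 0.997 -0.083 -0.   ]
 [-0.     0.    -1.   ]] 0.9333 [-0.555 -0.329  1.852 -0.     1.618 -0.472]
{'intrinsics': array([[273.03058901,   0.        , 252.40856457],
       [  0.        , 273.03058901, 192.35360134],
       [  0.        ,   0.        ,   1.        ]]), 'k1': -0.03985460649996043, 'T_tool_cam': array([[-1.71373403e-04, -9.56111271e-01, -2.93003769e-01,
         8.20554311e-02],
       [ 9.99999950e-01, -2.41671099e-04,  2.03721158e-04,
        -1.78159597e-03],
       [-2.65590638e-04, -2.93003720e-01,  9.56111264e-01,
        -1.56025921e-01],
       [ 0.00000000e+00,  0.00000000e+00,  0.00000000e+00,
         1.00000000e+00]])}
[[ 323.89829615  134.98849732]
 [ 373.73449769  132.72639597]
 [ 347.69000112 -209.20891609]]
```

```bash
python3 - <<'E'
import cv2
im=cv2.imread('pics/w1.png'); cv2.imwrite('pics/w1c.png',cv2.resize(im[40:240,190:450],None,fx=3,fy=3,interpolation=cv2.INTER_CUBIC))
E
```

```text
(no output)
```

View pics/w1c.png

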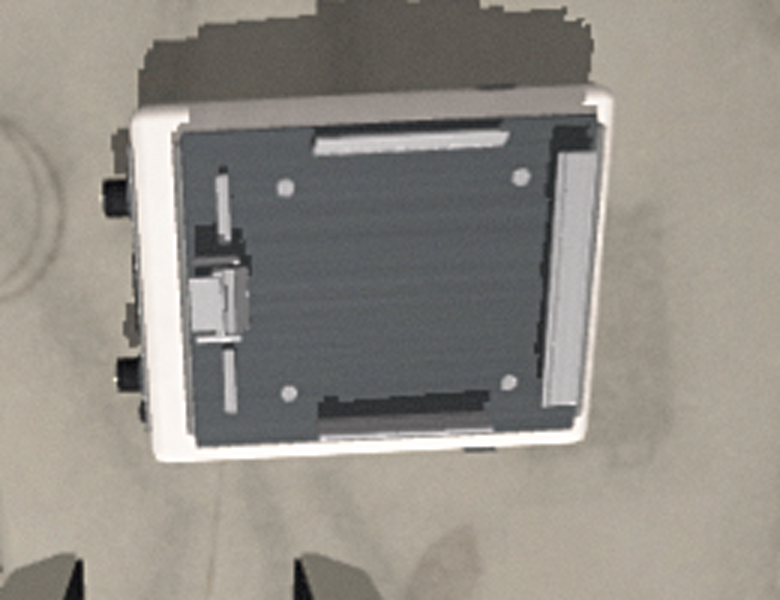

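send_rows(
  commands=[
    [[0.123, 0.38, 0], [0, 0, 0], 0],
    [[0.123, 0.38, 0], [0, 0, 0], 0],
    [[0.123, 0.38, 0], [0, 0, 0], 0],
    [[0.123, 0.38, 0], [0, 0, 0], 0],
    [[0.123, 0.38, 0], [0, 0, 0], 0],
    [[0.123, 0.38, 0], [0, 0, 0], 0],
    [[0.123, 0.38, 0], [0, 0, 0], 0],
    [[0.123, 0.38, 0], [0, 0, 0], 0],
    [[0.123, 0.38, -0.1], [0, 0, 0], 0],
    [[0.123, 0.37, -0.1], [0, 0, 0], 0],
  ],
)

```text
time_s: 1.82
tcp_pos: [0.5402, 0.1507, 0.2097]
tool_rot: [0.0, 0.737, 0.676, 0.0]
ft_force: [0.5, -0.8, -0.7]
gripper_width: 0.0466
grasp_force: 0.0
```

The wrist view shows the platform dots at crop (286,188), (521,177), (289,393) and (509,382). The stops are at x≈229–236, the lip front edge runs from (556,155) to (543,405), and the catch is at (240,300). Next I'll refine the pocket pose and look at the grip.

```bash
python3 - <<'E'
from h import *
s=np.load('s1.npy',allow_pickle=True).item(); c=cam('wrist',s)
f=lambda u,v:[[u/3+190-.33,v/3+40-.33]]
n=dict(d0=(286,188,.058),d1=(521,177,.058),d2=(289,393,.058),d3=(509,382,.058),stU0=(229,172,.0625),stU1=(230,240,.0625),stD0=(236,348,.0625),stD1=(237,412,.0625),lip0=(556,155,.072),lip1=(543,405,.072),gU0=(316,153,.06),gU1=(505,143,.06),gD0=(320,438,.072),gD1=(492,430,.072),nose0=(248,268,.072),nose1=(247,335,.072))
for k,(u,v,z) in n.items(): print(k,px2w(c,f(u,v),z)[0].round(4))
s,_=snap('wrist','w2.png');np.save('s2.npy',s,allow_pickle=True); c=cam('wrist',s)
print(s['tcp_pos'],w2px(c,[[.54,.15,.055]]))
E
```

```text
d0 [ 0.4599 -0.1425  0.058 ]
d1 [ 0.5499 -0.1453  0.058 ]
d2 [ 0.4571 -0.2225  0.058 ]
d3 [ 0.5473 -0.2253  0.058 ]
stU0 [ 0.4384 -0.1351  0.0625]
stU1 [ 0.437  -0.1598  0.0625]
stD0 [ 0.4365 -0.2015  0.0625]
stD1 [ 0.4352 -0.2276  0.0625]
lip0 [ 0.5572 -0.1386  0.072 ]
lip1 [ 0.5558 -0.2323  0.072 ]
gU0 [ 0.4715 -0.1308  0.06  ]
gU1 [ 0.5428 -0.1326  0.06  ]
gD0 [ 0.467  -0.2386  0.072 ]
gD1 [ 0.5357 -0.2409  0.072 ]
nose0 [ 0.4426 -0.1702  0.072 ]
nose1 [ 0.4406 -0.1952  0.072 ]
[0.54024368 0.15070226 0.20967156] [[253.59116212 182.26595952]]
```

View pics/w2.png

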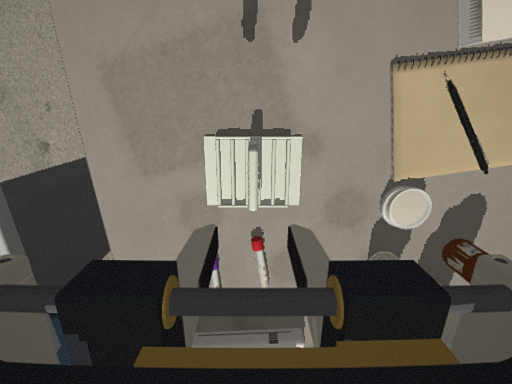

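```bash
python3 - <<'E'
from h import *
s=np.load('s2.npy',allow_pickle=True).item(); c=cam('wrist',s)
P=px2w(c,[[205,136],[302,136],[300.5,207.5],[206,207.5]],.004);print(P.round(4),P.mean(0))
print(px2w(c,[[253,148],[253,209],[248,180],[258,180]],.055).round(4))
E
```

```text
[[0.4813 0.2043 0.004 ]
 [0.6075 0.1932 0.004 ]
 [0.6019 0.094  0.004 ]
 [0.469  0.1057 0.004 ]] [0.53993283 0.14930514 0.004     ]
[[0.5428 0.1901 0.055 ]
 [0.5364 0.1167 0.055 ]
 [0.5337 0.1533 0.055 ]
 [0.5454 0.1523 0.055 ]]
```

The tray centre agrees at (0.540, 0.150), so the TCP is already above the grip. The pocket centre is (0.5035, -0.184) at yaw -1.9°. I'll descend and grasp.

send_rows(
  commands=[
    [[0, 0, -0.35], [0, 0, 0], 0],
    [[0, 0, -0.35], [0, 0, 0], 0],
    [[0, 0, -0.35], [0, 0, 0], 0],
    [[0, 0, -0.35], [0, 0, 0], 0],
    [[0, 0, -0.2], [0, 0, 0], 0],
    [[0, 0, -0.11], [0, 0, 0], 0],
    [[0, 0, 0], [0, 0, 0], 0],
    [[0, 0, 0], [0, 0, 0], -1],
    [[0, 0, 0], [0, 0, 0], -1],
    [[0, 0, 0], [0, 0, 0], -1],
  ],
)

```text
time_s: 2.7
tcp_pos: [0.5409, 0.1486, 0.0405]
tool_rot: [0.001, 0.737, 0.675, 0.001]
ft_force: [-0.5, 0.2, -0.9]
gripper_width: 0.0314
grasp_force: 0.0
```

send_rows(
  commands=[
    [[0, 0, 0], [0, 0, 0], -1],
    [[0, 0, 0], [0, 0, 0], -1],
    [[0, 0, 0], [0, 0, 0], -1],
    [[0, 0, 0.05], [0, 0, 0], -1],
    [[0, 0, 0.15], [0, 0, 0], -1],
    [[0, 0, 0.3], [0, 0, 0], -1],
    [[0, 0, 0.3], [0, 0, 0], -1],
    [[0, 0, 0.3], [0, 0, 0], -1],
    [[0, 0, 0.3], [0, 0, 0], -1],
    [[0, 0, 0], [0, 0, 0], -1],
  ],
)

```text
time_s: 3.53
tcp_pos: [0.5416, 0.1488, 0.1854]
tool_rot: [0.002, 0.737, 0.675, 0.003]
ft_force: [0.8, 0.5, -1.3]
gripper_width: 0.0117
grasp_force: 30.0
```

send_rows(
  commands=[
    [[-0.053, -0.369, -0.028], [0.0005, 0.016, 0.0038], -1],
    [[-0.053, -0.369, -0.028], [0.0005, 0.016, 0.0038], -1],
    [[-0.053, -0.369, -0.028], [0.0005, 0.016, 0.0038], -1],
    [[-0.053, -0.369, -0.028], [0.0005, 0.016, 0.0038], -1],
    [[-0.053, -0.369, -0.028], [0.0005, 0.016, 0.0038], -1],
    [[-0.053, -0.369, -0.028], [0.0005, 0.016, 0.0038], -1],
    [[-0.053, -0.369, -0.028], [0.0005, 0.016, 0.0038], -1],
    [[-0.053, -0.369, -0.028], [0.0005, 0.016, 0.0038], -1],
    [[-0.053, -0.369, -0.028], [0.0005, 0.016, 0.0038], -1],
    [[0, 0, 0], [0, 0, 0], -1],
  ],
)

```text
time_s: 4.37
tcp_pos: [0.491, -0.1883, 0.1521]
tool_rot: [-0.08, 0.715, 0.689, -0.082]
ft_force: [0.6, -0.2, -2.3]
gripper_width: 0.0118
grasp_force: 30.0
```

```bash
cat >> h.py <<'E'
O=np.array([.5035,-.184,.058]); M=R.from_euler('z',-1.9,degrees=True)
def rep(s):
    T=M.inv()*quat(s); y=T.as_matrix()[:,1]; z=-T.as_matrix()[:,2]; x=y*np.sign(y[0])
    p=M.inv().apply(np.array(s['tcp_pos'])-O)*1e3
    print('t',s['time_s'],'tcp mixer mm',p.round(1),'yaw',np.degrees(np.arctan2(x[1],x[0])).round(2),'pitch',np.degrees(np.arctan2(-x[2],np.hypot(x[0],x[1]))).round(2),'roll z',z.round(3))
    print('lead',(p+65*x-39*z).round(1),'front',(p-65*x-39*z).round(1),'F',M.inv().apply(s['ft_force']).round(1),'w',s['gripper_width'],'Tq',np.round(s['torque'],2))
E
python3 - <<'E'
from h import *
s,_=snap('wrist','w3.png');np.save('s3.npy',s,allow_pickle=True);rep(s);snap('top','top3.png');print(s['q'].round(3))
a=cv2.imread('pics/w3.png');b=cv2.imread('pics/top3.png')[150:300,255:385]
b=cv2.resize(b,None,fx=2.2,fy=2.2,interpolation=cv2.INTER_CUBIC)
o=np.zeros((384,800,3),np.uint8);o[:,:512]=a;o[:330,512:798]=b;cv2.imwrite('pics/v3.png',o)
E
```

```text
t 4.3667 tcp mixer mm [-12.4  -4.7  94.1] yaw -0.26 pitch 13.17 roll z [0.228 0.007 0.974]
lead [42.  -5.3 41.3] front [-84.6  -4.7  70.9] F [ 0.6 -0.2 -2.3] w 0.011808291885571776 Tq [-0.07 -0.33  0.01]
[-0.37  -0.036  1.737 -0.082  1.656 -0.331]
```

View pics/v3.png

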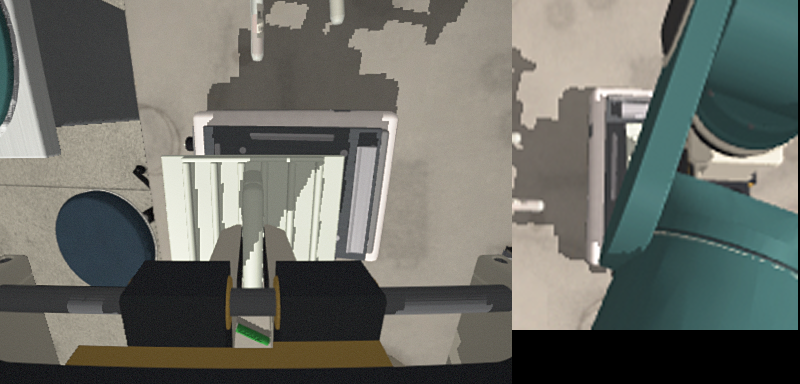

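```bash
python3 - <<'E'
from h import *
s0=np.load('s3.npy',allow_pickle=True).item();print(s0['dq'].round(3));rep(ctrl.state());print(ctrl.state()['dq'].round(3))
c=cam('wrist',s0);q=quat(s0)
f=lambda v:np.array(s0['tcp_pos'])+q.apply(v)
# tool y ~ +x tray, tool x ~ +y tray, tool z ~ -z tray
for x in(-65,65):
  for y in(-48,48): print(x,y,w2px(c,[f(np.array([y,x,35])/1e3)]).round(1))
for d in [(-44.9,40,0),(45,40,0),(53,48,14),(53,-48,14),(57,-48,8),(-98,75,0)]: print(d,w2px(c,[O+M.apply(np.array(d)/1e3)]).round(1))
E
```

```text
[ 0.074 -0.031  0.024  0.06  -0.008  0.101]
t 4.4667 tcp mixer mm [-11.7  -1.   94.6] yaw -0.2 pitch 13.03 roll z [0.225 0.005 0.974]
lead [42.9 -1.4 42. ] front [-83.8  -1.   71.3] F [ 0.3  0.3 -1.2] w 0.011669805785565635 Tq [-0.06 -0.27 -0.02]
[ 0.04  -0.018  0.006  0.009  0.     0.013]
-65 -48 [[174.8 276.7]]
-65 48 [[163.2 159.5]]
65 -48 [[334.7 276.6]]
65 48 [[346.9 159.5]]
(-44.9, 40, 0) [[243.2 150.1]]
(45, 40, 0) [[344.  153.4]]
(53, 48, 14) [[356.7 146.6]]
(53, -48, 14) [[345.1 253. ]]
(57, -48, 8) [[349.  250.2]]
(-98, 75, 0) [[188.1 111.3]]
```

send_rows(
  commands=[
    [[0, -0.01, -0.05], [0, 0, 0.001], -1],
    [[0, 0, -0.07], [0, 0, 0], -1],
    [[0, 0, -0.07], [0, 0, 0], -1],
    [[0, 0, -0.06], [0, 0, 0], -1],
    [[0, 0, -0.04], [0, 0, 0], -1],
    [[0, 0, -0.02], [0, 0, 0], -1],
    [[0, 0, -0.01], [0, 0, 0], -1],
    [[0, 0, -0.01], [0, 0, 0], -1],
    [[0, 0, 0], [0, 0, 0], -1],
    [[0, 0, 0], [0, 0, 0], -1],
  ],
)

```text
time_s: 5.3
tcp_pos: [0.4924, -0.1847, 0.1207]
tool_rot: [-0.079, 0.714, 0.691, -0.081]
ft_force: [-0.9, 0.8, -2.4]
gripper_width: 0.0114
grasp_force: 30.0
```

```bash
python3 -c "
from h import *
rep(ctrl.state())"
```

```text
t 5.3 tcp mixer mm [-11.1  -1.1  62.7] yaw 0.01 pitch 12.94 roll z [0.224 0.007 0.975]
lead [43.5 -1.3 10.1] front [-83.2  -1.4  39.2] F [-0.9  0.8 -2.4] w 0.011397765059514809 Tq [-0.03 -0.25  0.02]
```

send_rows(
  commands=[
    [[0, 0, -0.01], [0, 0, 0], -1],
    [[0, 0, -0.01], [0, 0, 0], -1],
    [[0, 0, -0.01], [0, 0, 0], -1],
    [[0, 0, -0.01], [0, 0, 0], -1],
    [[0, 0, -0.01], [0, 0, 0], -1],
    [[0, 0, -0.01], [0, 0, 0], -1],
    [[0, 0, -0.01], [0, 0, 0], -1],
    [[0, 0, 0], [0, 0, 0], -1],
    [[0, 0, 0], [0, 0, 0], -1],
    [[0, 0, 0], [0, 0, 0], -1],
  ],
)

```text
time_s: 6.13
tcp_pos: [0.4923, -0.1847, 0.1135]
tool_rot: [-0.079, 0.714, 0.691, -0.081]
ft_force: [0.9, -0.1, -2.8]
gripper_width: 0.0118
grasp_force: 30.0
```

send_rows(
  commands=[
    [[0, 0, -0.005], [0, 0, 0], -1],
    [[0, 0, -0.005], [0, 0, 0], -1],
    [[0, 0, -0.005], [0, 0, 0], -1],
    [[0, 0, -0.005], [0, 0, 0], -1],
    [[0, 0, 0], [0, 0, 0], -1],
    [[0, 0, 0], [0, 0, 0], -1],
    [[0, 0, 0], [0, 0, 0], -1],
    [[0, 0, 0], [0, 0, 0], -1],
    [[0, 0, 0], [0, 0, 0], -1],
    [[0, 0, 0], [0, 0, 0], -1],
  ],
)

```text
time_s: 6.97
tcp_pos: [0.4923, -0.1847, 0.1115]
tool_rot: [-0.079, 0.714, 0.691, -0.081]
ft_force: [-0.0, 0.8, -2.1]
gripper_width: 0.0118
grasp_force: 30.0
```

```bash
python3 -c "
from h import *
rep(ctrl.state())"
```

```text
t 6.9667 tcp mixer mm [-11.2  -1.1  53.5] yaw 0.01 pitch 12.96 roll z [0.224 0.007 0.975]
lead [43.4 -1.3  0.9] front [-83.3  -1.3  30. ] F [-0.1  0.8 -2.1] w 0.011750007068415155 Tq [-0.05 -0.33  0.01]
```

send_rows(
  commands=[
    [[0, 0, -0.005], [0, 0, 0], -1],
    [[0, 0, -0.005], [0, 0, 0], -1],
    [[0, 0, -0.005], [0, 0, 0], -1],
    [[0, 0, 0], [0, 0, 0], -1],
    [[0, 0, 0], [0, 0, 0], -1],
    [[0, 0, 0], [0, 0, 0], -1],
    [[0, 0, 0], [0, 0, 0], -1],
    [[0, 0, 0], [0, 0, 0], -1],
    [[0, 0, 0], [0, 0, 0], -1],
    [[0, 0, 0], [0, 0, 0], -1],
  ],
)

```text
time_s: 7.8
tcp_pos: [0.4923, -0.1848, 0.1103]
tool_rot: [-0.079, 0.714, 0.691, -0.081]
ft_force: [-2.9, -1.0, 5.4]
gripper_width: 0.0118
grasp_force: 30.0
```

```bash
python3 -c "
from h import *
rep(ctrl.state())"
```

```text
t 7.8 tcp mixer mm [-11.2  -1.2  52.3] yaw 0.0 pitch 12.95 roll z [0.224 0.007 0.975]
lead [43.4 -1.4 -0.2] front [-83.3  -1.5  28.9] F [-2.8 -1.1  5.4] w 0.01176175925421031 Tq [0.02 0.32 0.05]
```

The floor was felt at lead z≈0: Fz rose by 7.5 N. I'll lift 1.2 mm and slide in under the lip.

send_rows(
  commands=[
    [[0, 0, 0.006], [0, 0, 0], -1],
    [[0, 0, 0.006], [0, 0, 0], -1],
    [[0.02, -0.0007, 0], [0, 0, 0], -1],
    [[0.03, -0.001, 0], [0, 0, 0], -1],
    [[0.03, -0.001, 0], [0, 0, 0], -1],
    [[0.03, -0.001, 0], [0, 0, 0], -1],
    [[0.03, -0.001, 0], [0, 0, 0], -1],
    [[0.02, -0.0007, 0], [0, 0, 0], -1],
    [[0, 0, 0], [0, 0, 0], -1],
    [[0, 0, 0], [0, 0, 0], -1],
  ],
)

```text
time_s: 8.63
tcp_pos: [0.5083, -0.1852, 0.111]
tool_rot: [-0.079, 0.714, 0.691, -0.081]
ft_force: [0.1, -0.0, -1.8]
gripper_width: 0.0118
grasp_force: 30.0
```

```bash
python3 -c "
from h import *
rep(ctrl.state())"
```

```text
t 8.6333 tcp mixer mm [ 4.9 -1.  53. ] yaw 0.02 pitch 12.97 roll z [0.224 0.007 0.974]
lead [59.5 -1.3  0.4] front [-67.2  -1.3  29.6] F [ 0.1 -0.  -1.8] w 0.011758255229993566 Tq [-0.02 -0.33 -0.03]
```

send_rows(
  commands=[
    [[0.01, -0.0003, 0], [0, 0, 0], -1],
    [[0.01, -0.0003, 0], [0, 0, 0], -1],
    [[0.01, -0.0003, 0], [0, 0, 0], -1],
    [[0.005, -0.0002, 0], [0, 0, 0], -1],
    [[0.005, -0.0002, 0], [0, 0, 0], -1],
    [[0.005, -0.0002, 0], [0, 0, 0], -1],
    [[0.005, -0.0002, 0], [0, 0, 0], -1],
    [[0, 0, 0], [0, 0, 0], -1],
    [[0, 0, 0], [0, 0, 0], -1],
    [[0, 0, 0], [0, 0, 0], -1],
  ],
)

```text
time_s: 9.47
tcp_pos: [0.5132, -0.1854, 0.1112]
tool_rot: [-0.079, 0.714, 0.691, -0.081]
ft_force: [-0.5, 0.7, -2.7]
gripper_width: 0.012
grasp_force: 30.0
```

```bash
python3 -c "
from h import *
rep(ctrl.state())"
```

```text
t 9.4667 tcp mixer mm [ 9.8 -1.  53.2] yaw 0.01 pitch 12.96 roll z [0.224 0.007 0.975]
lead [64.4 -1.3  0.6] front [-62.3  -1.3  29.7] F [-0.5  0.7 -2.7] w 0.011955164940616412 Tq [-0.05 -0.24  0.05]
```

send_rows(
  commands=[
    [[0.005, -0.0002, 0], [0, 0, 0], -1],
    [[0.005, -0.0002, 0], [0, 0, 0], -1],
    [[0.005, -0.0002, 0], [0, 0, 0], -1],
    [[0.005, -0.0002, 0], [0, 0, 0], -1],
    [[0, 0, 0], [0, 0, 0], -1],
    [[0, 0, 0], [0, 0, 0], -1],
    [[0, 0, 0], [0, 0, 0], -1],
    [[0, 0, 0], [0, 0, 0], -1],
    [[0, 0, 0], [0, 0, 0], -1],
    [[0, 0, 0], [0, 0, 0], -1],
  ],
)

```text
time_s: 10.3
tcp_pos: [0.5152, -0.1854, 0.1111]
tool_rot: [-0.079, 0.714, 0.691, -0.081]
ft_force: [0.2, 0.3, -1.7]
gripper_width: 0.0116
grasp_force: 30.0
```

```bash
python3 -c "
from h import *
rep(ctrl.state())"
```

```text
t 10.3 tcp mixer mm [11.8 -1.1 53.1] yaw 0.01 pitch 12.96 roll z [0.224 0.007 0.975]
lead [66.4 -1.3  0.5] front [-60.3  -1.3  29.7] F [ 0.1  0.3 -1.7] w 0.011643249964784016 Tq [-0.04 -0.22  0.02]
```

send_rows(
  commands=[
    [[0.004, -0.0001, 0], [0, 0, 0], -1],
    [[0.004, -0.0001, 0], [0, 0, 0], -1],
    [[0.004, -0.0001, 0], [0, 0, 0], -1],
    [[0, 0, 0], [0, 0, 0], -1],
    [[0, 0, 0], [0, 0, 0], -1],
    [[0, 0, 0], [0, 0, 0], -1],
    [[0, 0, 0], [0, 0, 0], -1],
    [[0, 0, 0], [0, 0, 0], -1],
    [[0, 0, 0], [0, 0, 0], -1],
    [[0, 0, 0], [0, 0, 0], -1],
  ],
)

```text
time_s: 11.13
tcp_pos: [0.5158, -0.1855, 0.1112]
tool_rot: [-0.079, 0.714, 0.691, -0.082]
ft_force: [-8.1, -0.4, 2.0]
gripper_width: 0.0118
grasp_force: 30.0
```

```bash
python3 -c "
from h import *
rep(ctrl.state());snap('wrist','w5.png')
c=cam('wrist',ctrl.state())
print(w2px(c,O+M.apply(np.array([[53,48,14],[53,-48,14],[57,-48,8],[57,48,14],[-66.5,40,4.5]])/1e3)))"
```

```text
t 11.1333 tcp mixer mm [12.3 -1.1 53.2] yaw -0.0 pitch 13.07 roll z [0.226 0.007 0.974]
lead [66.8 -1.4  0.5] front [-59.8  -1.4  29.9] F [-8.1 -0.7  2. ] w 0.011797545176763223 Tq [-0.    1.29 -0.05]
[[326.18536789 159.20226309]
 [316.1454457  279.51959831]
 [321.26994547 275.81184081]
 [332.22040974 159.46090641]
 [174.45090053 160.80628935]]
```

View pics/w5.png

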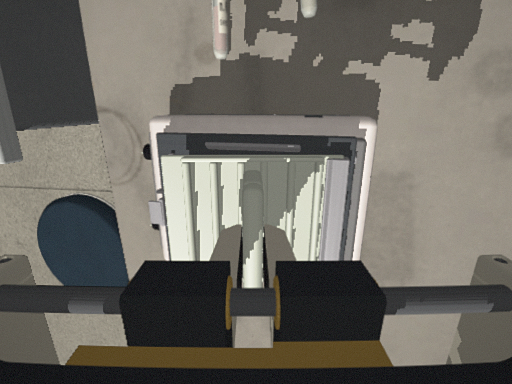

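Wall contact felt: Fx -8 N. The image shows the lip strip (x≈325–348) lying over the tray's end, so it is tucked in. I'll back off 0.7 mm and start the swing about the rear edge.

send_rows(
  commands=[
    [[-0.007, 0.0002, 0], [0, 0, 0], -1],
    [[-0.0088, 0.0003, -0.0098], [-0.0004, -0.0111, 0], -1],
    [[-0.0088, 0.0003, -0.0098], [-0.0004, -0.0111, 0], -1],
    [[-0.0088, 0.0003, -0.0098], [-0.0004, -0.0111, 0], -1],
    [[-0.0088, 0.0003, -0.0098], [-0.0004, -0.0111, 0], -1],
    [[0, 0, 0], [0, 0, 0], -1],
    [[0, 0, 0], [0, 0, 0], -1],
    [[0, 0, 0], [0, 0, 0], -1],
    [[0, 0, 0], [0, 0, 0], -1],
    [[0, 0, 0], [0, 0, 0], -1],
  ],
)

```text
time_s: 12.02
tcp_pos: [0.5122, -0.1853, 0.1073]
tool_rot: [-0.054, 0.716, 0.693, -0.057]
ft_force: [-4.1, 0.9, 1.1]
gripper_width: 0.0117
grasp_force: 30.0
```

```bash
python3 -c "
from h import *
rep(ctrl.state())"
```

```text
t 12.0167 tcp mixer mm [ 8.8 -1.1 49.3] yaw 0.01 pitch 8.99 roll z [0.156 0.007 0.988]
lead [66.9 -1.3  0.6] front [-61.5  -1.3  20.9] F [-4.1  0.8  1.1] w 0.011744850247058588 Tq [ 0.01  0.7  -0.03]
```

send_rows(
  commands=[
    [[-0.008, 0.0003, 0], [0, 0, 0], -1],
    [[-0.0081, 0.0003, -0.0104], [-0.0004, -0.0111, 0], -1],
    [[-0.0081, 0.0003, -0.0104], [-0.0004, -0.0111, 0], -1],
    [[0, 0, 0], [0, 0, 0], -1],
    [[0, 0, 0], [0, 0, 0], -1],
    [[0, 0, 0], [0, 0, 0], -1],
    [[0, 0, 0], [0, 0, 0], -1],
    [[0, 0, 0], [0, 0, 0], -1],
    [[0, 0, 0], [0, 0, 0], -1],
    [[0, 0, 0], [0, 0, 0], -1],
  ],
)

```text
time_s: 12.85
tcp_pos: [0.5099, -0.1853, 0.1051]
tool_rot: [-0.041, 0.717, 0.694, -0.045]
ft_force: [0.6, -0.7, -2.1]
gripper_width: 0.0117
grasp_force: 30.0
```

```bash
python3 -c "
from h import *
rep(ctrl.state())"
```

```text
t 12.85 tcp mixer mm [ 6.4 -1.  47.1] yaw 0.01 pitch 6.97 roll z [0.121 0.007 0.993]
lead [66.2 -1.3  0.5] front [-62.9  -1.3  16.2] F [ 0.6 -0.7 -2.1] w 0.011671158435801288 Tq [-0.02 -0.22 -0.03]
```

send_rows(
  commands=[
    [[-0.0078, 0.0003, -0.0106], [-0.0004, -0.0111, 0], -1],
    [[-0.0078, 0.0003, -0.0106], [-0.0004, -0.0111, 0], -1],
    [[0, 0, 0], [0, 0, 0], -1],
    [[0, 0, 0], [0, 0, 0], -1],
    [[0, 0, 0], [0, 0, 0], -1],
    [[0, 0, 0], [0, 0, 0], -1],
    [[0, 0, 0], [0, 0, 0], -1],
    [[0, 0, 0], [0, 0, 0], -1],
    [[0, 0, 0], [0, 0, 0], -1],
    [[0, 0, 0], [0, 0, 0], -1],
  ],
)

```text
time_s: 13.68
tcp_pos: [0.5083, -0.1852, 0.103]
tool_rot: [-0.029, 0.718, 0.695, -0.033]
ft_force: [0.6, 0.3, -2.1]
gripper_width: 0.0116
grasp_force: 30.0
```

```bash
python3 -c "
from h import *
rep(ctrl.state())"
```

```text
t 13.6833 tcp mixer mm [ 4.8 -1.  45. ] yaw 0.01 pitch 4.97 roll z [0.087 0.007 0.996]
lead [66.2 -1.3  0.5] front [-63.3  -1.3  11.8] F [ 0.6  0.4 -2.1] w 0.011618596484246398 Tq [-0.05 -0.42 -0.06]
```

```bash
python3 -c "
from h import *
snap('scene','s6.png');s,_=snap('wrist','w6.png')
a=cv2.imread('pics/w6.png')[100:290,120:400];b=cv2.imread('pics/s6.png')[120:240,265:400]
a=cv2.resize(a,(414,281),interpolation=cv2.INTER_CUBIC);b=cv2.resize(b,None,fx=2.8,fy=2.8,interpolation=cv2.INTER_CUBIC)
o=np.zeros((340,800,3),np.uint8);o[:281,:414]=a;o[:336,420:420+378]=b;cv2.imwrite('pics/v6.png',o)"
```

```text
(no output)
```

View pics/v6.png

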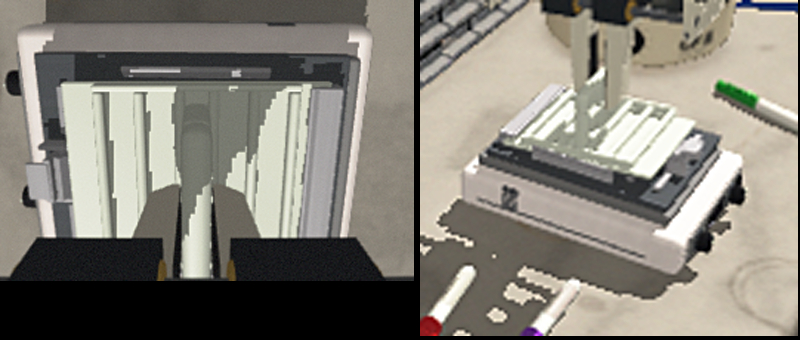

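The tray's rear end is under the lip, its front is still raised, and its front edge is over the catch nose. The swing continues.

send_rows(
  commands=[
    [[-0.0076, 0.0003, -0.0109], [-0.0004, -0.0111, 0], -1],
    [[-0.0076, 0.0003, -0.0109], [-0.0004, -0.0111, 0], -1],
    [[0, 0, 0], [0, 0, 0], -1],
    [[0, 0, 0], [0, 0, 0], -1],
    [[0, 0, 0], [0, 0, 0], -1],
    [[0, 0, 0], [0, 0, 0], -1],
    [[0, 0, 0], [0, 0, 0], -1],
    [[0, 0, 0], [0, 0, 0], -1],
    [[0, 0, 0], [0, 0, 0], -1],
    [[0, 0, 0], [0, 0, 0], -1],
  ],
)

```text
time_s: 14.62
tcp_pos: [0.5071, -0.1852, 0.1011]
tool_rot: [-0.015, 0.718, 0.695, -0.02]
ft_force: [6.6, -0.8, -0.5]
gripper_width: 0.0119
grasp_force: 30.0
```

```bash
python3 -c "
from h import *
rep(ctrl.state())"
```

```text
t 14.6167 tcp mixer mm [ 3.7 -1.1 43.1] yaw 0.01 pitch 2.83 roll z [0.049 0.008 0.999]
lead [66.7 -1.4  0.9] front [-63.2  -1.4   7.3] F [ 6.7 -0.6 -0.5] w 0.011935785828114023 Tq [-0.05 -1.41  0.05]
```

Catch contact felt: +6.7 N toward the rear. I'll continue down gently, letting the tray ease rearward a little.

send_rows(
  commands=[
    [[-0.004, 0.0001, -0.011], [-0.0004, -0.0111, 0], -1],
    [[-0.004, 0.0001, -0.011], [-0.0004, -0.0111, 0], -1],
    [[0, 0, 0], [0, 0, 0], -1],
    [[0, 0, 0], [0, 0, 0], -1],
    [[0, 0, 0], [0, 0, 0], -1],
    [[0, 0, 0], [0, 0, 0], -1],
    [[0, 0, 0], [0, 0, 0], -1],
    [[0, 0, 0], [0, 0, 0], -1],
    [[0, 0, 0], [0, 0, 0], -1],
    [[0, 0, 0], [0, 0, 0], -1],
  ],
)

```text
time_s: 15.45
tcp_pos: [0.5058, -0.1851, 0.0983]
tool_rot: [-0.003, 0.719, 0.695, -0.008]
ft_force: [4.8, 0.4, -3.6]
gripper_width: 0.0116
grasp_force: 30.0
```

```bash
python3 -c "
from h import *
rep(ctrl.state())"
```

```text
t 15.45 tcp mixer mm [ 2.4 -1.  40.3] yaw -0.0 pitch 0.94 roll z [0.016 0.007 1.   ]
lead [66.7 -1.3  0.3] front [-63.3  -1.3   2.4] F [ 4.8  0.5 -3.6] w 0.011602605682192435 Tq [-0.15 -1.31  0.05]
```

send_rows(
  commands=[
    [[-0.003, 0.0001, -0.011], [-0.0004, -0.0106, 0], -1],
    [[0, 0, -0.004], [0, 0, 0], -1],
    [[0, 0, 0], [0, 0, 0], -1],
    [[0, 0, 0], [0, 0, 0], -1],
    [[0, 0, 0], [0, 0, 0], -1],
    [[0, 0, 0], [0, 0, 0], -1],
    [[0, 0, 0], [0, 0, 0], -1],
    [[0, 0, 0], [0, 0, 0], -1],
    [[0, 0, 0], [0, 0, 0], -1],
    [[0, 0, 0], [0, 0, 0], -1],
  ],
)

```text
time_s: 16.28
tcp_pos: [0.5056, -0.1852, 0.0972]
tool_rot: [0.003, 0.719, 0.695, -0.003]
ft_force: [0.8, -1.9, 4.5]
gripper_width: 0.0117
grasp_force: 30.0
```

```bash
python3 -c "
from h import *
rep(ctrl.state())"
```

```text
t 16.2833 tcp mixer mm [ 2.2 -1.1 39.2] yaw 0.0 pitch 0.01 roll z [0.    0.008 1.   ]
lead [67.1 -1.4  0.2] front [-62.9  -1.4   0.3] F [ 0.9 -1.8  4.5] w 0.01165277571187717 Tq [-0.13 -0.3  -0.02]
```

The catch force has dropped off, Fz is positive, and the tray is level at floor height. I'll give a slight extra press with the nose-up bias on the front, then release the pressure and look.

send_rows(
  commands=[
    [[0, 0, -0.004], [0, -0.004, 0], -1],
    [[0, 0, -0.003], [0, 0, 0], -1],
    [[0, 0, 0], [0, 0, 0], -1],
    [[0, 0, 0], [0, 0, 0], -1],
    [[0, 0, 0], [0, 0, 0], -1],
    [[0, 0, 0], [0, 0, 0], -1],
    [[0, 0, 0], [0, 0, 0], -1],
    [[0, 0, 0], [0, 0, 0], -1],
    [[0, 0, 0], [0, 0, 0], -1],
    [[0, 0, 0], [0, 0, 0], -1],
  ],
)

```text
time_s: 17.12
tcp_pos: [0.5057, -0.1852, 0.0972]
tool_rot: [0.005, 0.719, 0.695, -0.0]
ft_force: [-0.7, -0.7, 9.4]
gripper_width: 0.012
grasp_force: 30.0
```

```bash
python3 -c "
from h import *
rep(ctrl.state())
s,_=snap('wrist','w7.png')
a=cv2.imread('pics/w7.png')[100:290,120:400]
cv2.imwrite('pics/v7.png',cv2.resize(a,None,fx=2.8,fy=2.8,interpolation=cv2.INTER_CUBIC))"
```

```text
t 17.1167 tcp mixer mm [ 2.2 -1.2 39.2] yaw 0.01 pitch -0.37 roll z [-0.006  0.008  1.   ]
lead [67.5 -1.4  0.6] front [-62.5  -1.5  -0.3] F [-0.6 -0.7  9.4] w 0.011975546946417892 Tq [ 0.1   0.43 -0.03]
```

View pics/v7.png

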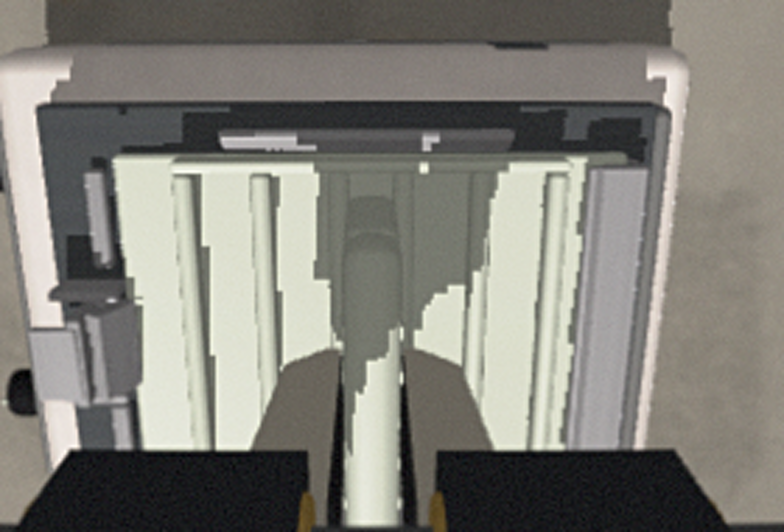

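The catch nose (about (115,340)) now overlaps the tray's front edge, the rear is under the lip, and the tray lies flat. I'll ease the pressure, release and retreat.

send_rows(
  commands=[
    [[0, 0, 0.004], [0, 0.002, 0], -1],
    [[0, 0, 0.003], [0, 0.002, 0], -1],
    [[0, 0, 0], [0, 0, 0], -1],
    [[0, 0, 0], [0, 0, 0], 0],
    [[0, 0, 0], [0, 0, 0], 0],
    [[0, 0, 0], [0, 0, 0], 0],
    [[0, 0, 0], [0, 0, 0], 0],
    [[0, 0, 0], [0, 0, 0], 0],
    [[0, 0, 0], [0, 0, 0], 0],
    [[0, 0, 0], [0, 0, 0], 0],
  ],
)

```text
time_s: 18.0
tcp_pos: [0.5056, -0.1851, 0.0971]
tool_rot: [0.002, 0.719, 0.695, -0.003]
ft_force: [0.2, -0.9, -0.4]
gripper_width: 0.0465
grasp_force: 0.0
```

send_rows(
  commands=[
    [[0, 0, 0.05], [0, 0, 0], 0],
    [[0, 0, 0.1], [0, 0, 0], 0],
    [[0, 0, 0.2], [0, 0, 0], 0],
    [[0, 0, 0.2], [0, 0, 0], 0],
    [[0, 0, 0.2], [0, 0, 0], 0],
    [[0, 0, 0.2], [0, 0, 0], 0],
    [[0, -0.2, 0.2], [0, 0, 0], 0],
    [[0, -0.2, 0.1], [0, 0, 0], 0],
    [[0, 0, 0], [0, 0, 0], 0],
    [[0, 0, 0], [0, 0, 0], 0],
  ],
)

```text
time_s: 18.83
tcp_pos: [0.5057, -0.2256, 0.2232]
tool_rot: [0.003, 0.719, 0.695, -0.003]
ft_force: [0.2, 0.3, -1.4]
gripper_width: 0.0464
grasp_force: 0.0
```

```bash
python3 -c "
from h import *
rep(ctrl.state())
s,_=snap('wrist','w8.png');snap('scene','s8.png')
c=cam('wrist',s);u=w2px(c,[O])[0].astype(int);print(u)
x,y=np.clip(u[0]-100,0,312),np.clip(u[1]-80,0,224)
a=cv2.resize(cv2.imread('pics/w8.png')[y:y+160,x:x+200],(500,400),interpolation=cv2.INTER_CUBIC);b=cv2.imread('pics/s8.png')[140:250,270:390]
b=cv2.resize(b,(300,275),interpolation=cv2.INTER_CUBIC)
o=np.zeros((400,800,3),np.uint8);o[:,:500]=a;o[:275,500:]=b;cv2.imwrite('pics/v8.png',o)"
```

```text
t 18.8333 tcp mixer mm [  3.6 -41.5 165.2] yaw -0.07 pitch -0.05 roll z [-0.001  0.008  1.   ]
lead [ 68.6 -41.9 126.2] front [-61.4 -41.8 126.1] F [ 0.2  0.3 -1.4] w 0.04635892320676014 Tq [-0.04 -0.08  0.04]
[250 143]
```

View pics/v8.png

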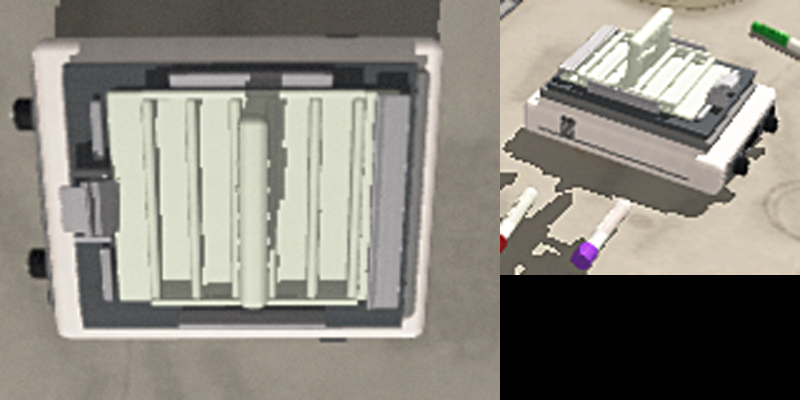

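The tray lies flat between the guides and stops, with its rear under the lip and the catch nose over its front edge. The gripper is clear of it, and I see no sign the tubes moved. I'm handing in.

```bash
python3 -c "
from station import ctrl
print(ctrl.close_job())"
```

```text
the job is handed in; nothing more can be done
None
```

The tray is seated flat on the mixer with its rear edge under the lip and the catch snapped over the front. It was released and the job handed in at about 19 s; sensed contact forces peaked at about 11 N, and the cup and tubes were left alone.

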